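# Sort chair and drawer fittings into the parts trays

### The arm

A 6-joint arm with a two-finger parallel gripper is mounted at the origin on the work surface. World frame = base frame: x ahead of the robot, y to its left, z up, the work surface at z = 0. Lengths are in m, angles in rad, forces in N, time in s.
With the tool pointing down it reaches from about 0.375 to 0.925 m from the base axis. Payload 5.7 kg.
Tool frame: the origin (TCP) lies midway between the tips of the shut fingers; the grasp point (between the pads) lies 19 mm behind it; z points along the fingers, x is the direction in which the jaws open and shut, and the axes are right-handed (so a half turn about z gives the same grasp; the last joint's range is limited). The gripper opens to 88 mm and grips with 3 to 60 N. Pads are 20 mm wide; open, the fingers measure 115 mm over their backs; the gripper's body (75 mm by 178 mm) begins 61 mm behind the grasp point.
Start: joints at [1.078, 0.359, 1.51, -0, 1.272, -0.115], TCP at [0.221, 0.558, 0.223] pointing down, gripper open.
Joint ranges: [-2.97, 2.97], [-1.01, 2.36], [0.21, 2.38], [-0.96, 4.11], [0.2, 2.71], [-2.98, 2.98]. Speed limits (rad/s): [2.39, 2.39, 3.14, 3.14, 3.14, 3.14].

### API

Orientations are given as a unit quaternion [x, y, z, w].
In Python, from bench import move_ptp, servo_line, goto_joints, move_gripper, sleep, inverse_kinematics, capture, PlanningError, close_job, spot_in, silhouettes, current_clock, current_joint_pos, current_qvel, current_joint_torque, current_position, current_orientation, current_force, current_torque, current_finger_gap gives the robot as it stands. Calls block until the motion is done:
- move_ptp(position, orientation): joint-space move of the TCP to a pose.
- servo_line(position, orientation=None, rate=0.15, contact_N=None): straight line of the TCP; orientation=None keeps the orientation; rate is the mean speed in m/s. With contact_N (N) it stops when the force on the tool has changed by that much, and returns True; else False.
- goto_joints(angles): joint-space move.
- move_gripper(opening): finger opening in m; the grip force is fixed at half the most; returns when the fingers have stopped.
- sleep(seconds).
- inverse_kinematics(position, orientation): joint angles nearest the present ones, or None.
- capture(name): name is "scene" or "top" or "wrist"; returns a dict with "image" (420x560x3 uint8, blue, green, red), "range_z" (420x560 float32, m along the optical axis (not along the pixel's ray), 0 where there is no reading), "intrinsics" (3x3 intrinsics, pixels), "R" (3x3) and "t" (3): a world point X has camera coordinates R X + t. Camera axes: x right, y down, z forward; pixel columns grow to the right and rows downward; lengths in m; the calibration is good to about 2 mm. A picture is of the moment at which its call begins.
A pose or a line that the arm cannot do raises PlanningError and nothing moves.
- close_job(): hands the job in, once; it reports no verdict.
Trained networks look in the newest picture that a camera, given by its name, has taken for a name from the list of things; names that differ only in an ending like _2 or _b are one class to them, and where a whole thing is asked for, a point or a joint stands for the part that bears it (a point fixed in the world has none). Each returns a list of dicts, best first, with "conf" (0 to 1); they miss things now and then, are a little off and sometimes report something else, mostly with a low value. They report only what shows in the picture. A call takes as long as a camera call. They do not tell look-alikes from the thing itself.
- spot_in(camera, query): "xy" ([column, row] in pixels, amid what is visible of it).
- silhouettes(camera, query): "region" (420x560 bool, what is visible of it) and "xy" ([column, row] in pixels, amid what is visible of it).
Readings, each from a call of its own:
- current_clock(): time.
- current_joint_pos(): joint angles.
- current_qvel(): joint speeds.
- current_joint_torque(): joint torques, N m.
- current_position(): TCP position.
- current_orientation(): TCP orientation.
- current_force(): force on the tool from outside, world axes, zero at the start.
- current_torque(): the same for the moment, N m.
- current_finger_gap(): finger opening in m.
Only numpy, scipy, OpenCV 4.12 (cv2) and the standard library are available. Lean on these libraries where they do the work, as an engineer would, in place of code of your own. Each camera call takes 0.05 s, during which the arm holds its last target.

### The job

Sort the loose fittings on the bench into the shallow parts trays: the two wooden knobs go in the blue tray, the two black rubber feet in the yellow tray and the brass leg cap in the red tray. Stand each one upright and flat on the floor of a bay of its own, and leave the steel block and the cake of wax where they lie.

Things in the scene. Friction and masses are not known exactly. Their poses are not given: they have to be found in the camera images.
- knob_a: Turned wooden drawer knob, brown, round, 47 mm tall: foot 36 mm in diameter, straight barrel 38 mm in diameter from 12 to 38 mm height, domed top. About 45 g. Origin: centre of its underside; z up along its axis. It starts standing upright on the bench.
- knob_b: Turned wooden drawer knob, brown, round, 47 mm tall: foot 36 mm in diameter, straight barrel 38 mm in diameter from 12 to 38 mm height, domed top. About 45 g. Origin: centre of its underside; z up along its axis. It starts standing upright on the bench.
- foot_a: Black rubber chair foot, round, 46 mm tall: base flange 40 mm in diameter and 8 mm high, straight body 36 mm in diameter from 11 mm height up, a grey disc on its flat top. About 60 g; rigid enough to grip. Origin: centre of its underside; z up along its axis. It starts standing upright on the bench.
- foot_b: Black rubber chair foot, round, 46 mm tall: base flange 40 mm in diameter and 8 mm high, straight body 36 mm in diameter from 11 mm height up, a grey disc on its flat top. About 60 g; rigid enough to grip. Origin: centre of its underside; z up along its axis. It starts standing upright on the bench.
- brass_cap: Brass chair-leg cap, golden yellow metal, round, 46 mm tall: bead at the base 37 mm in diameter and 6 mm high, straight body 34 mm in diameter from 8 mm height up, a paler golden disc on its flat top. About 110 g. Origin: centre of its underside; z up along its axis. It starts standing upright on the bench.
- blue_tray: Shallow open blue plastic tray, fixed to the bench: 148 mm long (y) by 74 mm wide (x), two equal bays side by side along its y axis, parted by a wall 8 mm thick and 14 mm high. Each bay is 66 x 66 mm inside; floor 4 mm thick, rim walls 4 mm thick whose tops are 14 mm above the bench. Origin: centre of the tray's underside, on the bench; z up. The bay centres are at y = +37 and -37 mm, x = 0.
- yellow_tray: Shallow open yellow plastic tray, fixed to the bench: 148 mm long (y) by 74 mm wide (x), two equal bays side by side along its y axis, parted by a wall 8 mm thick and 14 mm high. Each bay is 66 x 66 mm inside; floor 4 mm thick, rim walls 4 mm thick whose tops are 14 mm above the bench. Origin: centre of the tray's underside, on the bench; z up. The bay centres are at y = +37 and -37 mm, x = 0.
- red_tray: Shallow open red plastic tray, fixed to the bench: 74 x 74 mm with a single bay. Each bay is 66 x 66 mm inside; floor 4 mm thick, rim walls 4 mm thick whose tops are 14 mm above the bench. Origin: centre of the tray's underside, on the bench; z up. The bay's centre is at x = y = 0.
- steel_block: Bystander, to be left alone: loose bare steel block, 44 x 34 mm and 24 mm high. Origin: centre of its underside.
- wax_cake: Bystander, to be left alone: loose round yellow cake of wax, 44 mm in diameter, 20 mm high. Origin: centre of its underside.
There are look-alikes about, which are no part of the job. Leave any purple look-alike of the knob_a alone.

How it is judged:
By the outcome, as a careful person would: the job done as asked, in the order asked, and still so for the second after the job is handed in, with the robot touching nothing.
It also fails if it takes over 134 s, if anything falls off the work surface, if the arm or the gripper's body presses on something with over 40 N, if the wrist force passes 120 N, or if a joint passes its speed limit or range.

## Working session

There is one attempt and no reset: what is moved stays moved. The work goes in short steps, each a Python script; the robot and the scene stay as the last script left them, time stands still between calls to the robot, and variables do not carry over. Pictures are saved under pics/ and viewed, and the job is handed in when it is done.

```bash
mkdir -p pics; ls
python3 - <<'E'
from bench import *
import cv2
print(current_clock(), current_position(), current_orientation(), current_finger_gap())
for c in ["top","scene"]:
    d=capture(c); cv2.imwrite(f"pics/{c}0.png",d["image"]); print(c,d["intrinsics"],d["R"],d["t"])
E
```

```text
pics
0.0 [0.22099203 0.55707265 0.22182927] [ 8.27307620e-01  5.61748403e-01 -8.10114493e-04  4.20462030e-04] 0.08764624885809558
top [[398.38423772   0.         285.6755411 ]
 [  0.         398.38423772 209.03726187]
 [  0.           0.           1.        ]] [[ 0.01330397 -0.99973375  0.01885296]
 [-0.99917027 -0.01401759 -0.03823968]
 [ 0.03849377 -0.01832858 -0.99909073]] [-0.00690485  0.51162673  0.84259613]
scene [[394.72898567   0.         280.48328635]
 [  0.         394.72898567 201.58454787]
 [  0.           0.           1.        ]] [[ 0.57981341  0.81466339 -0.01183104]
 [ 0.63822521 -0.46316901 -0.61493337]
 [-0.50644347  0.34899575 -0.78849032]] [-0.28158584 -0.29281205  1.14199926]
```

View pics/top0.png

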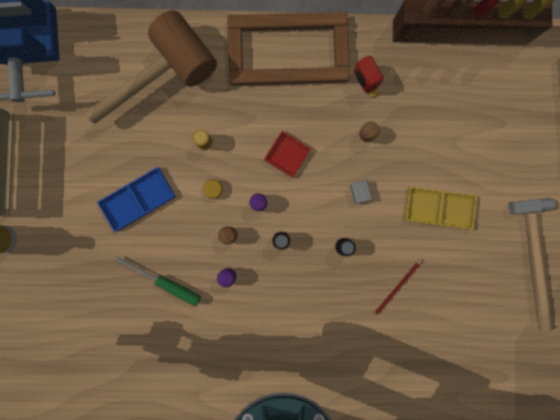

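View pics/scene0.png

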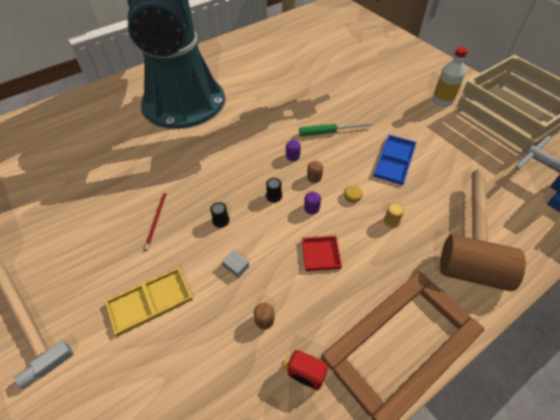

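Top view: knobs are at (228,235) and (370,131), feet at (281,241) and (346,247), and the brass cap at (202,139). The wax is at (212,189), the steel block at (361,191) and the purple look-alikes at (258,202) and (227,278). Next I'll measure positions.

```bash
cat > h.py <<'E'
from bench import *
import numpy as np, cv2
def cloud(d):
    z=d["range_z"]; K=d["intrinsics"]; v,u=np.indices(z.shape)
    pc=np.stack([(u-K[0,2])/K[0,0]*z,(v-K[1,2])/K[1,1]*z,z],-1)
    P=(pc-d["t"])@d["R"]; P[z<=0]=np.nan
    return P
E
python3 - <<'E'
from h import *
for c in ["top","scene"]:
    d=capture(c); P=cloud(d)
    for q in ["knob_a","foot_a","brass_cap","wax_cake","steel_block","blue_tray","yellow_tray","red_tray"]:
        for s in silhouettes(c,q):
            if s["conf"]<.2: continue
            m=s["region"]&np.isfinite(P[...,2]); 
            X=P[m]; 
            if len(X)<8: continue
            zt=np.percentile(X[:,2],95)
            if 'tray' in q:
                X=X[X[:,2]<.03]; r=cv2.minAreaRect((X[:,:2]*1000).astype(np.float32)); print(c,q,round(s["conf"],2),s["xy"],"rect",np.round(r[0],1),np.round(r[1],1),round(r[2],1),"z",np.round(np.percentile(X[:,2],[5,50,95]),3))
            else:
                T=X[X[:,2]>zt-.008]; mm=(T[:,:2].min(0)+T[:,:2].max(0))/2
                print(c,q,round(s["conf"],2),np.round(s["xy"]),"top mean",np.round(T[:,:2].mean(0),4),"mid",np.round(mm,4),"ext",np.round(np.ptp(T[:,:2],axis=0),3),"zt",round(zt,4),len(T),np.round(d["image"][m].mean(0)))
    # bench z
    print("bench z", np.round(np.nanmedian(P[300:320,300:360,2]),4) if c=="top" else "")
E
```

```text
top knob_a 0.76 [227. 237.] top mean [0.4544 0.1207] mid [0.4545 0.1202] ext [0.035 0.033] zt 0.0481 225 [44. 64. 89.]
top knob_a 0.59 [226. 280.] top mean [0.3673 0.1215] mid [0.367  0.1225] ext [0.034 0.033] zt 0.0484 221 [85. 41. 69.]
top knob_a 0.58 [368. 134.] top mean [ 0.6767 -0.1733] mid [ 0.677  -0.1737] ext [0.036 0.032] zt 0.0478 212 [46. 66. 89.]
top knob_a 0.48 [258. 202.] top mean [0.524  0.0584] mid [0.5242 0.0579] ext [0.033 0.033] zt 0.048 219 [86. 43. 72.]
top foot_a 0.81 [343. 250.] top mean [ 0.4323 -0.1248] mid [ 0.4322 -0.1253] ext [0.033 0.034] zt 0.0486 227 [55. 57. 57.]
top foot_a 0.58 [279. 240.] top mean [0.4443 0.0097] mid [0.4439 0.0094] ext [0.035 0.033] zt 0.0485 236 [60. 63. 64.]
top brass_cap 0.87 [204. 139.] top mean [0.654  0.1781] mid [0.6544 0.178 ] ext [0.032 0.031] zt 0.0483 200 [ 50.  98. 121.]
top brass_cap 0.62 [287. 154.] top mean [ 0.6308 -0.    ] mid [ 6.298e-01 -2.000e-04] ext [0.095 0.096] zt 0.015 289 [ 33.  38. 116.]
top wax_cake 0.73 [213. 187.] top mean [0.552  0.1564] mid [0.5528 0.1561] ext [0.041 0.04 ] zt 0.0221 305 [ 40. 101. 12
[... 1729 characters left out ...]
] ext [0.088 0.153] zt 0.0152 899 [ 65. 154. 189.]
scene wax_cake 0.5 [353. 191.] top mean [0.5548 0.1539] mid [0.5527 0.1562] ext [0.044 0.043] zt 0.0218 223 [ 57. 129. 165.]
scene steel_block 0.94 [233. 265.] top mean [ 0.5542 -0.1602] mid [ 0.5526 -0.1595] ext [0.047 0.041] zt 0.0263 326 [132. 136. 137.]
scene blue_tray 0.62 [396.7, 160.0] rect [523.3 327. ] [ 77.  172.4] 31.2 z [0.002 0.005 0.015]
scene yellow_tray 0.57 [149.0, 304.9] rect [ 519.4 -334.8] [151.6  76.2] 83.3 z [0.003 0.005 0.015]
scene yellow_tray 0.3 [394.9, 212.8] rect [653.1 185.6] [36.4 50.6] 31.2 z [0.002 0.014 0.028]
scene red_tray 0.74 [318.5, 252.3] rect [628.3   1.8] [77.1 85.7] 56.3 z [0.002 0.005 0.015]
bench z
```

```bash
cat >> h.py <<'E'
from scipy.spatial.transform import Rotation as Rn
def quat(phi):
    x=np.array([np.cos(phi),np.sin(phi),0]); z=np.array([0,0,-1.]); return Rn.from_matrix(np.stack([x,np.cross(z,x),z],1)).as_quat()
E
python3 - <<'E'
from h import *
for c in ["top","scene"]:
    d=capture(c); P=cloud(d); im=d["image"]; hsv=cv2.cvtColor(im,cv2.COLOR_BGR2HSV)
    for n,(lo,hi),(cx,cy) in [("blue",((105,150,30),(125,255,255)),(.526,.325)),("yellow",((20,170,60),(32,255,255)),(.519,-.333)),("red",((0,200,40),(6,255,255)),(.629,0))]:
        m=cv2.inRange(hsv,lo,hi)>0
        m&=(np.hypot(P[...,0]-cx,P[...,1]-cy)<.1)
        rim=m&(P[...,2]>.0115)&(P[...,2]<.018)
        for nm,mm in(("all",m),("rim",rim)):
            r=cv2.minAreaRect((P[mm][:,:2]*1000).astype(np.float32)); print(c,n,nm,mm.sum(),np.round(r[0],1),np.round(r[1],1),round(r[2],1))
    near=np.hypot(P[...,0]-.8,P[...,1]+.18)<.06
    print("redthing max z",np.nanpercentile(P[near][:,2],98))
# candidate IK
for name,p in [("kb",(.456,.1195)),("ka",(.679,-.1745)),("f1",(.433,-.126)),("f2",(.445,.009)),("cap",(.655,.178)),("b1",(.507,.356)),("b2",(.545,.292)),("y1",(.5235,-.296)),("y2",(.515,-.37)),("r",(.629,0))]:
    out=[]
    for k in range(0,180,30):
        q=inverse_kinematics([p[0],p[1],.014],quat(np.radians(k)))
        out.append(None if q is None else round(float(q[5]),2))
    print(name,out)
E
```

```text
top blue all 2309 [527.6 317.4] [ 71.7 145.4] 31.3
top blue rim 367 [527.7 317.1] [ 71.7 144.9] 31.3
top yellow all 367 [ 518.7 -331.3] [145.   67.9] 83.7
top yellow rim 51 [ 518.8 -330.4] [143.2  67.9] 83.7
top red all 18 [6.328e+02 1.000e-01] [56.5 64.7] 62.4
top red rim 0 [0. 0.] [0. 0.] 0.0
redthing max z 0.05912443669612108
scene blue all 1204 [528.5 317.6] [ 68.4 150.5] 31.6
scene blue rim 168 [529.9 315.3] [ 68.4 143.6] 31.6
scene yellow all 1201 [ 520.9 -334. ] [141.5  73.1] 83.1
scene yellow rim 293 [ 521.3 -334.1] [141.6  72.2] 83.1
scene red all 612 [632.   -2.1] [68.6 72.2] 58.9
scene red rim 54 [637.   -5.9] [68.3 59.4] 57.8
redthing max z 0.059534301064762866
kb [0.11, -0.41, -0.94, -1.46, -1.98, -2.51]
ka [-0.35, -0.87, -1.4, -1.92, -2.44, -2.97]
f1 [-0.44, -0.96, -1.48, -2.01, -2.53, None]
f2 [-0.14, -0.66, -1.18, -1.71, -2.23, -2.75]
cap [0.16, -0.36, -0.88, -1.41, -1.93, -2.45]
b1 [0.5, -0.02, -0.55, -1.07, -1.59, -2.12]
b2 [0.38, -0.14, -0.67, -1.19, -1.71, -2.24]
y1 [-0.63, -1.15, -1.68, -2.2, -2.72, None]
y2 [-0.73, -1.26, -1.78, -2.3, -2.83, 2.93]
r [-0.11, -0.63, -1.16, -1.68, -2.2, -2.73]
```

```bash
cat >> h.py <<'E'
def pickplace(src,ps,dst,pd,hz=.13):
    qs=quat(np.radians(ps)); qd=quat(np.radians(pd))
    move_ptp([*src,hz],qs); move_gripper(.066)
    hit=servo_line([*src,.0145],rate=.12,contact_N=10)
    print("descend contact",hit,np.round(current_position(),4))
    move_gripper(0.02); g0=current_finger_gap(); zp=current_position()[2]
    servo_line([*src,hz],rate=.15); print("gap",round(g0,4),round(current_finger_gap(),4))
    if current_finger_gap()<.03: print("MISSED"); return False
    move_ptp([*dst,hz],qd)
    servo_line([*dst,.04],rate=.15)
    hit=servo_line([*dst,zp+.004],rate=.04,contact_N=6)
    print("place contact",hit,np.round(current_position(),4),"f",np.round(current_force(),1))
    move_gripper(.062)
    servo_line([*dst,hz],rate=.15); print("t",round(current_clock(),1)); return True
E
python3 - <<'E'
from h import *
pickplace((.456,.1195),60,(.5087,.349),31.4)
for c in ["top","scene","wrist"]:
    d=capture(c); cv2.imwrite(f"pics/{c}1.png",d["image"])
E
```

```text
descend contact False [0.4565 0.1195 0.0149]
gap 0.0373 0.037
place contact True [0.5082 0.3488 0.0187] f [ 0.  -0.7  4. ]
t 9.8
```

View pics/scene1.png

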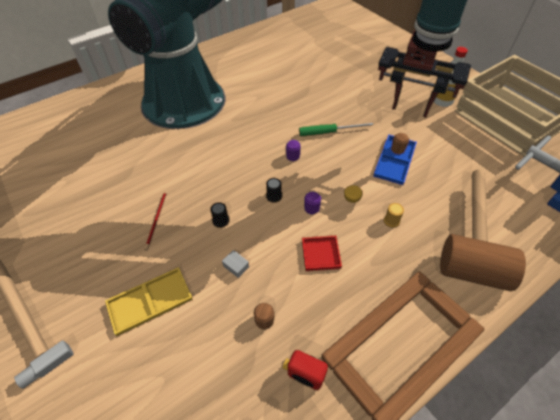

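View pics/wrist1.png

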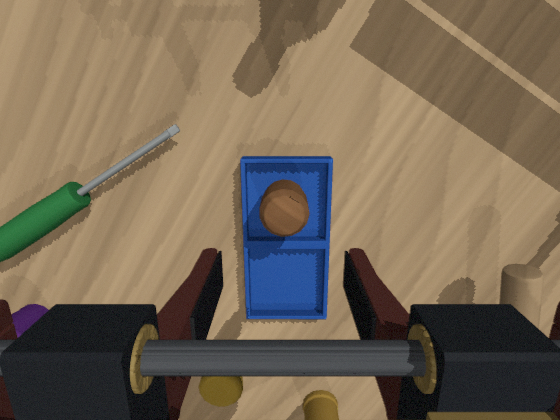

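The knob stands upright in the outer blue bay, at wrist (285,208) and scene (400,143). Next is the other knob, then the feet.

Run:
```python
from h import *
def snap(i):
    for c in ["top","wrist"]:
        d=capture(c); cv2.imwrite(f"pics/{c}{i}.png",d["image"])
ok=pickplace((.679,-.1745),30,(.5473,.286),31.4); snap(2)
```

```text
descend contact False [ 0.6797 -0.1748  0.0153]
gap 0.0372 0.0371
place contact True [0.5469 0.2859 0.0188] f [-0.2 -0.1  4.6]
t 19.3
```

View pics/wrist2.png

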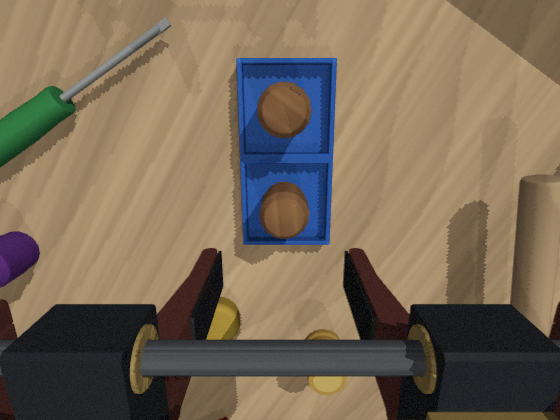

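Both knobs stand in separate bays, at wrist (284,108) and (284,210). Feet next.

Run:
```python
from h import *
def snap(i):
    d=capture("wrist"); cv2.imwrite(f"pics/wrist{i}.png",d["image"])
if pickplace((.433,-.126),30,(.5152,-.3697),-6.5):
    snap(3)
    pickplace((.445,.009),30,(.5238,-.2963),-6.5); snap(4)
```

```text
descend contact False [ 0.4334 -0.1262  0.0149]
gap 0.0348 0.0352
place contact True [ 0.5148 -0.3694  0.0186] f [0.6 0.2 4. ]
t 27.8
descend contact False [0.4455 0.009  0.0149]
gap 0.0348 0.0349
place contact True [ 0.5234 -0.2961  0.0186] f [-0.4 -0.4  4. ]
t 36.2
```

View pics/wrist4.png

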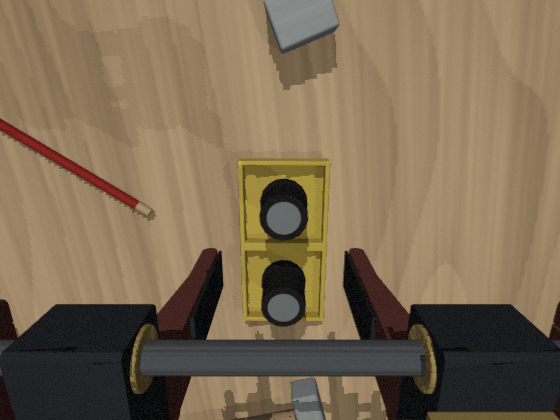

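Both feet stand in their own bays, with their tops at wrist (284,218) and (284,306). The cap is last.

Run:
```python
from h import *
if pickplace((.655,.178),30,(.6305,-.001),-31.5):
    move_ptp([.35,.45,.3],quat(0.5))
    for c in ["top","scene"]:
        d=capture(c); cv2.imwrite(f"pics/{c}5.png",d["image"]); P=cloud(d)
        for n,p in dict(k1=(.5087,.349),k2=(.5473,.286),f1=(.5152,-.3697),f2=(.5238,-.2963),cap=(.6305,-.001),wax=(.553,.156),block=(.551,-.1585),pu1=(.3687,.121),pu2=(.525,.058)).items():
            m=np.hypot(P[...,0]-p[0],P[...,1]-p[1])<.032; X=P[m]; zt=np.nanpercentile(X[:,2],95); T=X[X[:,2]>zt-.008]
            mid=(T[:,:2].min(0)+T[:,:2].max(0))/2
            print(c,n,"zt",round(zt,4),"offset mm",np.round((mid-p)*1000,1))
    print(current_clock())
```

```text
descend contact False [0.6557 0.1781 0.0153]
gap 0.0327 0.0328
place contact True [ 0.63   -0.001   0.0186] f [0.7 0.3 3.7]
t 44.6
top k1 zt 0.0509 offset mm [-2.1 -0.1]
top k2 zt 0.0511 offset mm [-1.1 -0.3]
top f1 zt 0.0519 offset mm [-1.8  1. ]
top f2 zt 0.052 offset mm [-1.2  1.3]
top cap zt 0.0517 offset mm [-1.1  0.7]
top wax zt 0.0213 offset mm [-1.2  0.9]
top block zt 0.0258 offset mm [-0.4  1.1]
top pu1 zt 0.0469 offset mm [-2.   0.8]
top pu2 zt 0.0472 offset mm [-1.8  1. ]
scene k1 zt 0.0508 offset mm [ 0.6 -0.8]
scene k2 zt 0.0506 offset mm [-0.4 -1.9]
scene f1 zt 0.052 offset mm [0.  0.6]
scene f2 zt 0.052 offset mm [1.1 0.7]
scene cap zt 0.0514 offset mm [ 0.7 -0.4]
scene wax zt 0.0214 offset mm [0.4 0.5]
scene block zt 0.026 offset mm [ 1.6 -0.7]
scene pu1 zt 0.0462 offset mm [ 1.4 -1.1]
scene pu2 zt 0.0468 offset mm [ 1.3 -0.1]
46.675
```

View pics/top5.png

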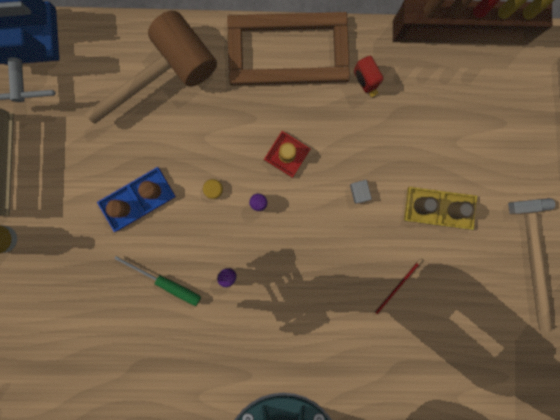

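View pics/scene5.png

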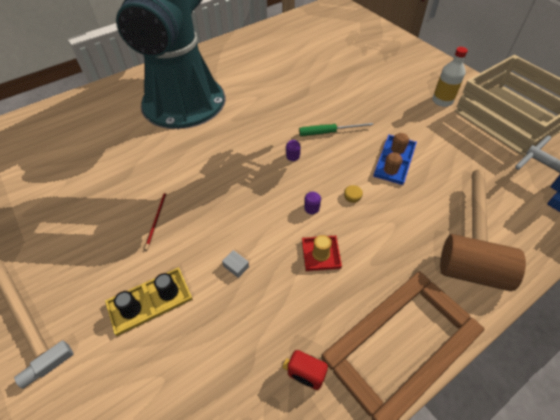

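In the top view all five stand in their bays: knobs at (118,208) and (150,190), feet at (427,205) and (461,209), cap at (288,152). The wax, block and purple pieces are where they started.

```bash
python3 -c "
from bench import *
close_job(); print(current_clock())"
```

```text
the job is handed in; nothing more can be done
the job is handed in; nothing more can be done
```

The job is done and handed in. I placed the two wooden knobs in the blue tray, then the two rubber feet in the yellow tray, then the brass cap in the red tray. Each stands in its own bay. The robot's clock read about 47 s just before hand-in, against the 134 s limit.

- **Placement:** every grasp held. In the last camera views each piece was within about 2 mm of its bay centre. The tops measured 51–52 mm, which matches pieces standing upright on the 4 mm tray floor.
- **Left alone:** the steel block, the wax cake and both purple look-alikes showed no movement beyond the roughly 2 mm calibration error.
- **Failures:** none of the checks failed. The two cameras disagreed by up to about 3 mm on horizontal positions, roughly what their calibration error allows.

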